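Stop the filter unit and present its filter plate

ROBOT

A 6-joint arm with a two-finger parallel gripper is mounted at the origin on the work surface. World frame = base frame: x ahead of the robot, y to its left, z up, the work surface at z = 0. Lengths are in m, angles in degrees, forces in N, time in s.
With the tool pointing down it reaches from about 0.325 to 0.85 m from the base axis. Payload 15.5 kg.
Tool frame: the origin (TCP) lies at the very end of the fingers, on their centre line; the grasp point (between the pads) lies arm.grip_depth behind it (arm.grip_depth is the distance from the TCP to the grasp point, in m); z points along the fingers, y is the line along which they close (so a half turn about z gives the same grasp; the last joint's range is limited). The gripper opens to 91 mm and grips with 3 to 60 N. Pads are 32 mm wide; open, the fingers measure 118 mm over their backs; the gripper's body (76 mm by 178 mm) begins 60 mm behind the grasp point.
Start: joints at [-77.493, 28.281, 77.091, -0, 74.628, -5.472], TCP at [0.193, -0.594, 0.214] pointing down, gripper open.
Joint ranges: [-166.48, 166.48], [-47.26, 123.95], [12.59, 153.08], [-70.14, 250.14], [6.76, 159.57], [-176.63, 176.63]. Speed limits (degrees/s): [108.29, 108.29, 147.25, 172.46, 172.46, 172.46].

INTERFACE

Orientations are given as a 3x3 rotation matrix whose columns are the frame's x, y, z axes.
In Python, from rig import arm gives the robot as it stands. Calls block until the motion is done:
- arm.move_to(position, orientation): joint-space move of the TCP to a pose.
- arm.move_l(position, orientation=None, feed=0.15): straight line of the TCP; orientation=None keeps the orientation; feed is the mean speed in m/s.
- arm.move_joints(angles): joint-space move.
- arm.grip(opening): finger opening in m; the grip force is fixed at half the most; returns when the fingers have stopped.
- arm.sleep(seconds).
- arm.solve_ik(position, orientation): joint angles nearest the present ones, or None.
- arm.snapshot(name): name is "scene" or "side" or "wrist"; returns the picture (400x640x3 uint8, red, green, blue); there is no depth.
- arm.get_calibration(name): a dict with "intrinsics" (3x3 intrinsics, pixels), "cam_to_world" (4x4, takes a point from camera to world coordinates). Camera axes: x right, y down, z forward; pixel columns grow to the right and rows downward; lengths in m; the calibration is good to about 2 mm. A picture is of the moment at which its call begins: read the wrist's pose just before it. get_calibration takes no time and is no camera call; for the wrist camera it gives the pose at the moment of the call.
A pose or a line that the arm cannot do raises arm.Unreachable and nothing moves.
- arm.sign_off(): hands the job in; it is judged then, once.
Readings, each from a call of its own:
- arm.current_t(): time.
- arm.current_joint_positions(): joint angles.
- arm.current_dq(): joint speeds.
- arm.current_tau(): joint torques, N m.
- arm.current_ee_pos(): TCP position.
- arm.current_tool_rot(): TCP orientation.
- arm.current_force(): force on the tool from outside, world axes, zero at the start.
- arm.current_torque(): the same for the moment, N m.
- arm.current_width(): finger opening in m.
- arm.current_grasp_force(): force on a finger pad.
Only numpy, scipy, OpenCV 4.12 (cv2) and the standard library are available. Lean on these libraries where they do the work, as an engineer would, in place of code of your own. Each camera call takes 0.05 s, during which the arm holds its last target. There are 200 camera calls.

TASK

Stop the bench filter unit by pushing its recessed button right down with the stylus held in the gripper, and hold it down for about half a second; then stand the stylus back in its stand, fully home. Swing the unit's flap up until it is upright or a little past it and leave it open, draw the hidden filter plate up out of its slot by its tab, and finish while holding it still and upright over the middle of the steel tray, its lower edge about 10 cm above the bench, without letting go. Leave all other things where they are.

Things in the scene. Friction and masses are not known exactly. Their poses are not given: they have to be found in the camera images.
- unit: Grey filter unit, fixed, 190 (x) x 250 (y) x 130 mm. Origin: centre of underside; front faces -x. Flap covers unit y -125 to +45 mm; the strip beyond (y > 45 mm) has the recessed button. Under the flap: open chamber 174 x 154 mm centred at x 0, y -40 mm, with a bed at z 60 mm holding one slot 104 x 16 mm, 50 mm deep, centred at x -30, y -40 mm; the filter plate stands in it, underside at z 10 mm.
- well (a point): Centre of the mouth of the square well (16 x 16 mm) in the top of the unit's left strip (unit x 0, y +85 mm, z 130 mm). The button lies in it, its top 6 mm below the mouth, too deep and narrow for fingers.
- button_top (a point): Centre of the top of the stop button, a white round push button 13 mm across, in the well.
- stop_button (a joint): How far the stop button is pushed down: 0 up, 0.005 m fully down. A spring returns it; it starts to move at 1 N and is fully down at 3.5 N.
- flap (a joint): Angle of the flap: 0 closed (level), up to 1.9 rad (just past upright, leaning away from the robot). It swings up about its far edge. A stiff hinge (about 0.4 N m) keeps it wherever it is left; it weighs 0.2 kg. May start slightly ajar.
- flap_hinge (a point): Middle of the flap's hinge line, at the unit's far top edge (unit x +95, y -40, z 130 mm); the line runs along the unit's y. Its axes turn with the flap and equal the unit's when closed. The flap is a plate 190 (x) x 170 (y) x 6 mm, reaching from the hinge towards the robot.
- flap_fin (a point): Grip point on the flap's fin: black upright fin 22 mm (x) long, 12 mm (y) thick, 34 mm above the flap's upper face, near its front edge. The point is 24 mm above that face; in the flap's frame 165 mm from the hinge towards the front and 30 mm above it; axes turn with the flap. Fingers closing along the unit's y let it turn in the grip; with the flap upright it is on the far side.
- filter: Filter plate hidden under the flap, standing on edge in its slot with about 2 mm play: framed plate 100 (x) x 12 (y) x 80 (z) mm, 0.11 to 0.23 kg, with a steel tab in the middle of its top edge. Origin: centre of its lower edge, z up to the tab, x along the plate, along the unit's x while in the slot.
- filter_tab (a point): Grip point on the filter plate's tab, 96 mm above the plate's lower edge. The tab is 30 mm (x) long, 14 mm (y) thick and stands 30 mm above the plate's top edge; the tab's top lies 10 mm below the unit's rim. From the tab it is 70 mm to the chamber walls along y.
- stylus: Aluminium and steel press stylus, 130 mm long, 0.05 kg, standing tip down in its stand. Origin: the tip; z runs up the stylus. A 5 mm thick pin for the first 22 mm, then widening to 10 mm up to a collar 24 mm across between 45 and 51 mm from the tip, then a round handle 14 mm thick from 51 to 130 mm.
- stylus_grip (a point): Point on the axis of the stylus handle, 95 mm above the tip.
- stand: Stylus stand: wooden block 70 x 70 x 55 mm fixed to the bench, with one upright hole through its middle, 14 mm across. Origin: centre of its underside. The stylus hangs in the hole with its collar resting on the block, its tip then 10 mm above the bench. Stand and tray flank the unit, one on its left and one on its right, either way round.
- stand_hole0 (a point): Centre of the mouth of the stand's hole, on the block's top, 55 mm above the bench.
- tray: Empty flat steel tray fixed to the bench, 180 (x) x 140 (y) mm, 20 mm high, walls 3 mm. Origin: centre of its underside.
- thinner: Bystander: white plastic bottle, 56 mm across, 120 mm tall. Origin: on its underside. To be left alone.
- paint_a: Bystander: glass paint jar with black cap, 40 mm across, 55 mm tall. Origin: on its underside. To be left alone.
- paint_b: Bystander: glass paint jar with white cap, 40 mm across, 55 mm tall. Origin: on its underside. To be left alone.
- driver: Bystander: screwdriver lying on the bench. Origin: on its underside. To be left alone.
- dish: Bystander: small white ceramic dish, 60 mm across, 30 mm tall. Origin: on its underside. To be left alone.
- block: Bystander: wooden block, 90 x 60 x 35 mm. Origin: on its underside. To be left alone.

How it is judged (in metres and radians):
On the way, in this order (a step that is already met when the one before it is completed fails the run):
1. the stop button is pushed down by the stylus, held in the gripper (value of joint stop_button above 0.0035 m and contact force between stylus and the fingers above 0.5 N and contact force between stylus and unit above 0.5 N and distance between stylus and button_top below 0.01 m), for 0.15 s.
2. the stylus stands home in its stand, let go (horizontal distance between stylus and stand_hole0 below 0.006 m and height (world z) of stylus below 0.016 m and angle between stylus's own z axis and vertical below 0.12 rad and contact force between the fingers and stylus below 0.05 N), for 0.2 s.
3. the flap is open, at 1.3 rad or more (value of joint flap above 1.3 rad), for 0.1 s.
4. the filter plate is lifted clear of the unit by the gripper, flap open (z of filter in the frame of unit above 0.13 m and value of joint flap above 1.3 rad and contact force between filter and the fingers above 0.5 N), for 0.1 s.
At the end, for the whole second after the job is handed in: Plate held by the gripper, still, upright within 0.2 rad, lower edge 60-200 mm above the bench, within 50 mm of the tray centre in plan; flap at 1.3 rad or more; button up; stylus released in its stand: within 6 mm of the hole axis, within 0.12 rad of upright, tip under 16 mm above the bench (all of step 2 and horizontal distance between filter and tray below 0.05 m and height (world z) of filter between 0.06 and 0.2 m and angle between filter's own z axis and vertical below 0.2 rad and contact force between filter and the fingers above 0.5 N and contact force between filter and tray below 0.05 N and linear speed of filter below 0.03 m/s and value of joint flap above 1.3 rad and value of joint stop_button below 0.001 m); the arm keeps its last pose, push and grip.
It fails at once if a bystander is moved by more than 30 mm (distance of any of thinner, paint_a, paint_b, driver, dish, block from where it was at the start of the episode above 0.03 m).
It also fails if it takes over 72 s, if anything falls off the work surface, if the arm or the gripper's body presses on something with over 40 N, if the wrist force passes 120 N, or if a joint passes its speed limit or range.

## Working session

There is one attempt and no reset: what is moved stays moved. The work goes in short steps, each a Python script; the robot and the scene stay as the last script left them, time stands still between calls to the robot, and variables do not carry over. Pictures are saved under pics/ and viewed, at most 10 in all, crops included, and the job is handed in when it is done.

```bash
mkdir -p pics; ls; python3 - <<'E'
from rig import arm
import cv2,numpy as np
for n in ("scene","side"):
    im=arm.snapshot(n); cv2.imwrite(f"pics/{n}0.png",im[:,:,::-1])
    c=arm.get_calibration(n); print(n,np.round(c["intrinsics"],1).tolist(),np.round(c["cam_to_world"],3).tolist())
im=arm.snapshot("wrist"); cv2.imwrite("pics/wrist0.png",im[:,:,::-1]); print(np.round(arm.get_calibration("wrist")["cam_to_world"],3).tolist())
print(arm.grip_depth,arm.current_t(),arm.current_tool_rot())
E
```

```text
pics
scene [[424.5, 0.0, 326.8], [0.0, 424.5, 200.2], [0.0, 0.0, 1.0]] [[-0.168, 0.83, -0.532, 1.211], [0.986, 0.143, -0.089, 0.022], [0.002, -0.54, -0.842, 1.121], [0.0, 0.0, 0.0, 1.0]]
side [[499.9, 0.0, 325.7], [0.0, 499.9, 205.9], [0.0, 0.0, 1.0]] [[-0.815, -0.459, 0.354, 0.067], [-0.579, 0.626, -0.522, 0.616], [0.017, -0.631, -0.776, 1.168], [0.0, 0.0, 0.0, 1.0]]
[[0.309, -0.924, -0.227, 0.257], [-0.951, -0.301, -0.072, -0.573], [-0.002, 0.238, -0.971, 0.384], [0.0, 0.0, 0.0, 1.0]]
0.0188 0.15 [[ 9.51158355e-01  3.08703337e-01 -1.83778227e-04]
 [ 3.08703377e-01 -9.51157957e-01  8.74770351e-04]
 [ 9.52424031e-05 -8.88778087e-04 -9.99999601e-01]]
```

View pics/scene0.png

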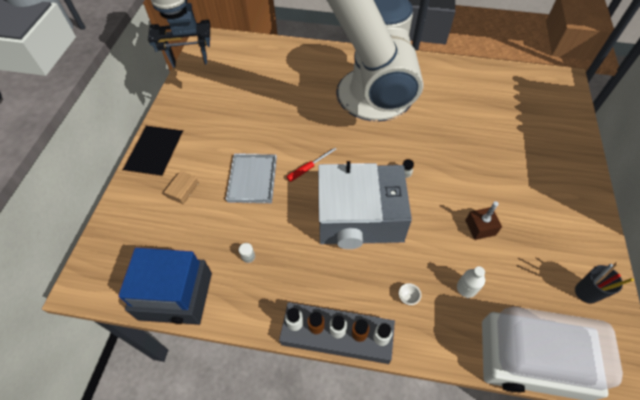

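View pics/side0.png

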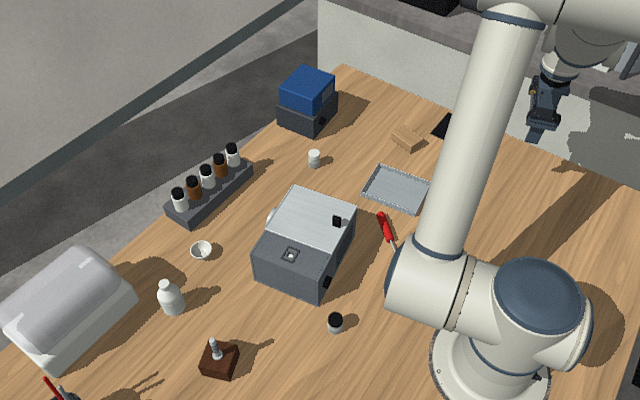

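The scene picture shows the unit at about (319–409, 165–243), well (393,191), fin (348,167), stand with stylus (485,222), tray (226–275, 153–203). Side: well (290,254), fin (337,221), stylus top (214,343), tray (362–430, 165–214).

```bash
cat > h.py <<'E'
from rig import arm
import cv2,numpy as np
def cal(n):
    c=arm.get_calibration(n); return np.array(c["intrinsics"]),np.array(c["cam_to_world"])
def ray(c,px,z):
    K,T=c; d=T[:3,:3]@np.linalg.solve(K,[px[0],px[1],1]); o=T[:3,3]
    return o+d*(z-o[2])/d[2]
def proj(c,P):
    K,T=c; p=(np.atleast_2d(P)-T[:3,3])@T[:3,:3]; q=p@K.T; return q[:,:2]/q[:,2:]
def down(yaw):  # tool pointing down, tool x axis at yaw (deg) in world
    a=np.radians(yaw); c,s=np.cos(a),np.sin(a)
    return np.array([[c,s,0],[s,-c,0],[0,0,-1.]])
def shot(n,name):
    c=cal(n); im=arm.snapshot(n); cv2.imwrite(f"pics/{name}.png",im[:,:,::-1])
    np.savez(f"pics/{name}.npz",K=c[0],T=c[1]); return c,im
def load(name):
    d=np.load(f"pics/{name}.npz"); return d["K"],d["T"]
E
python3 - <<'E'
from h import *
np.set_printoptions(precision=4,suppress=True)
S,D=cal("scene"),cal("side")
print("wristK",cal("wrist")[0])
for l,c,p,z in [("well",S,(393,191),.13),("well",D,(290,254),.13),("finbase",S,(348,172),.136),("finbase",D,(336,226),.136),
 ("c",S,(319,167),.136),("c",S,(320,219),.136),("c",S,(403,166),.13),("c",S,(409,209),.13),
 ("c",D,(294,187),.136),("c",D,(356,206),.136),("c",D,(252,250),.13),("c",D,(319,275),.13),
 ("stand",S,(486,217),.055),("stand",D,(219,352),.055),("styl",S,(493,206),.134+.006),("styl",D,(214,341),.14)]+[("tray",S,p,.02) for p in [(232,154),(275,153),(271,203),(226,201)]]+[("trayD",D,(378,165),.02),("trayD",D,(362,194),.02),("paint",D,(335,318),.055),("paint_b",D,(314,153),.055),("thin",D,(167,284),.12),("dish",D,(201,248),.03)]:
    print(l,ray(c,p,z))
E
```

```text
wristK [[282.8973   0.     323.0073]
 [  0.     282.8973 193.918 ]
 [  0.       0.       1.    ]]
well [0.5229 0.096  0.13  ]
well [0.5242 0.0953 0.13  ]
finbase [ 0.4831 -0.0378  0.136 ]
finbase [ 0.4789 -0.0395  0.136 ]
c [ 0.4796 -0.1233  0.136 ]
c [ 0.6507 -0.0897  0.136 ]
c [0.4298 0.1174 0.13  ]
c [0.5748 0.1443 0.13  ]
c [ 0.6479 -0.0814  0.136 ]
c [ 0.4737 -0.1257  0.136 ]
c [0.6079 0.1416 0.13  ]
c [0.4306 0.1019 0.13  ]
stand [0.5161 0.3765 0.055 ]
stand [0.5229 0.3676 0.055 ]
styl [0.5329 0.3681 0.14  ]
styl [0.514  0.3746 0.14  ]
tray [ 0.3894 -0.4337  0.02  ]
tray [ 0.3611 -0.2945  0.02  ]
tray [ 0.5543 -0.2609  0.02  ]
tray [ 0.5707 -0.399   0.02  ]
trayD [ 0.5549 -0.3913  0.02  ]
trayD [ 0.5303 -0.259   0.02  ]
paint [0.3545 0.1399 0.055 ]
paint_b [ 0.7297 -0.2855  0.055 ]
thin [0.7126 0.3301 0.12  ]
dish [0.7766 0.1727 0.03  ]
```

```bash
python3 - <<'E'
from h import *
np.set_printoptions(precision=4,suppress=True)
arm.move_to([.33,-.45,.35],down(14)) if arm.solve_ik([.33,-.45,.35],down(14)) is not None else print("no")
R=down(14)
arm.move_to([.50,.17,.36],R)
c,im=shot("wrist","w1")
g=cv2.resize(im[:,:,::-1],None,fx=1.25,fy=1.25,interpolation=cv2.INTER_CUBIC); cv2.imwrite("pics/w1b.png",g)
# predictions with guess
print(arm.current_t(),arm.current_joint_positions(),arm.current_ee_pos())
E
```

```text
3.4417 [12.2232 13.7826 77.0681 -0.0088 89.1514 88.2809] [0.5003 0.1693 0.36  ]
```

View pics/w1b.png

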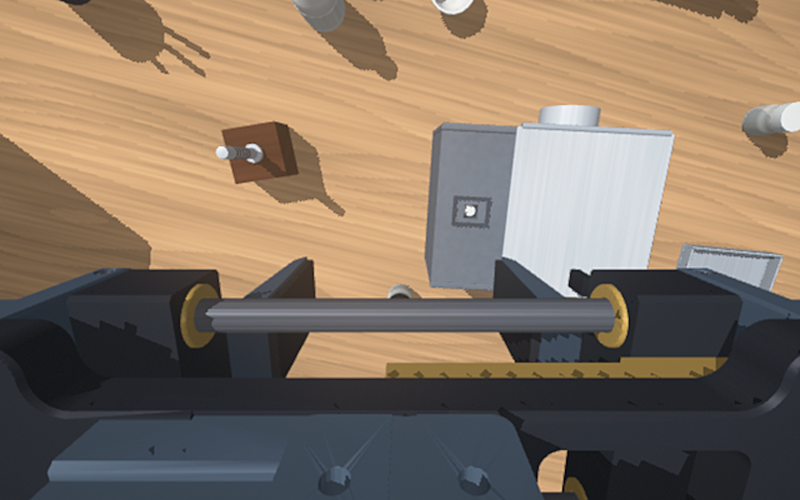

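Wrist picture (1.25×): well mouth (471,211), stylus collar (254,153), stylus top (222,152), flap far corners (520,127)/(673,134), strip far-left corner (441,125). The flap looks nearly closed.

```bash
python3 - <<'E'
from h import *
np.set_printoptions(precision=4,suppress=True)
c=load("w1")
for l,p,z in [("well",(471,211),.13),("collar",(254,153),.061),("top",(222,152),.14),("farR",(673,134),.136),("farflapL",(520,127),.136),("farL",(441,125),.13)]:
    print(l,ray(c,np.array(p)/1.25,z))
# fit unit yaw + centre with scene/side/wrist corners
from scipy.optimize import least_squares
S,D=cal("scene"),cal("side")
obs=[(S,(393,191),(0,.085,.13)),(D,(290,254),(0,.085,.13)),(c,(471/1.25,211/1.25),(0,.085,.13)),
(c,(673/1.25,134/1.25),(.095,-.125,.136)),(D,(294,187),(.095,-.125,.136)),(D,(356,206),(-.095,-.125,.136)),(S,(320,219),(.095,-.125,.136)),(S,(319,167),(-.095,-.125,.136)),(D,(252,250),(.095,.125,.13)),(D,(319,275),(-.095,.125,.13)),(S,(409,209),(.095,.125,.13)),(S,(403,166),(-.095,.125,.13)),(c,(441/1.25,125/1.25),(.095,.125,.13))]
def W(q,P):
    a=q[2];return [q[0]+np.cos(a)*P[0]-np.sin(a)*P[1],q[1]+np.sin(a)*P[0]+np.cos(a)*P[1],P[2]]
f=lambda q:np.concatenate([proj(k,W(q,P))[0]-np.array(p) for k,p,P in obs])
r=least_squares(f,[.544,.013,.25],loss="soft_l1")
print(r.x,np.degrees(r.x[2])); print(r.fun.reshape(-1,2).round(1))
for h in [0,.1,.2]:
  print(W(r.x,(0,.085,.13)))
  break
E
```

```text
well [0.525  0.0968 0.13  ]
collar [0.5227 0.3741 0.061 ]
top [0.5227 0.3759 0.14  ]
farR [ 0.6573 -0.0876  0.136 ]
farflapL [0.6246 0.0733 0.136 ]
farL [0.6069 0.1549 0.13  ]
[0.5396 0.0132 0.2029] 11.625884735775378
[[ 0.2 -0.1]
 [ 0.3  0.7]
 [-0.3  1.8]
 [ 1.9  0.1]
 [-0.9 -3.5]
 [ 1.2 -0.3]
 [-0.6  2.3]
 [-1.2 -2.4]
 [-3.4  3.7]
 [-0.4  6.3]
 [ 3.1 10.7]
 [-0.1 -2.3]
 [ 0.2 -0.4]]
[np.float64(0.522434018100748), np.float64(0.0964556537496036), 0.13]
```

```bash
cat >> h.py <<'E'
Y=11.6; U=np.array([.541,.0133]); SX,SY=.5228,.3748
def uw(x,y,z):
    a=np.radians(Y);c,s=np.cos(a),np.sin(a); return np.array([U[0]+c*x-s*y,U[1]+s*x+c*y,z])
E
python3 - <<'E'
from h import *
np.set_printoptions(precision=4,suppress=True)
R=down(Y)
arm.grip(.05)
arm.move_to([SX,SY,.20],R); arm.move_l([SX,SY,.0862],feed=.12)
print(arm.current_force()); arm.grip(0.0); arm.sleep(.2)
print(arm.current_width(),arm.current_grasp_force(),arm.current_force(),arm.current_torque(),arm.current_ee_pos())
arm.move_l([SX,SY,.17],feed=.1)
c,im=shot("wrist","w2"); shot("side","s2")
print(arm.current_force(),arm.current_t())
a=cv2.imread("pics/s2.png")[250:400,130:370]; cv2.imwrite("pics/s2c.png",cv2.resize(a,None,fx=3,fy=3,interpolation=cv2.INTER_CUBIC))
E
```

```text
[0.1455 0.0043 0.5513]
0.013488402687420707 30.000304877758026 [-0.3666 -0.9114  1.922 ] [0.0073 0.0598 0.0077] [0.5229 0.3748 0.0863]
[-0.5113 -0.1121 -1.1172] 8.275
```

View pics/s2c.png

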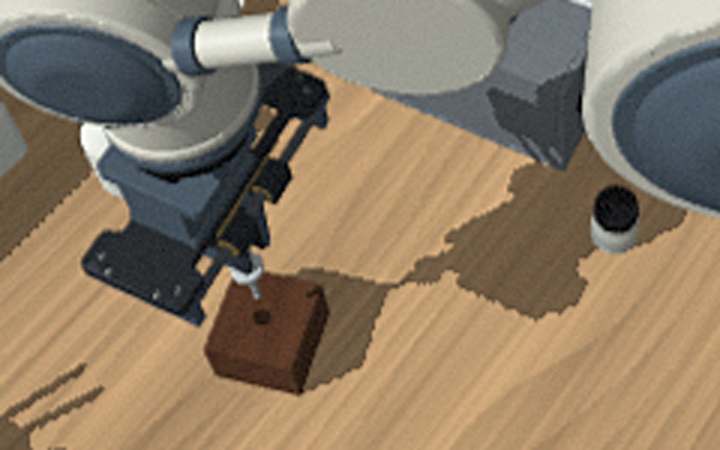

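The stylus is held upright, lifted out of the stand; the hole is at crop (262,317). Now the press.

```bash
python3 - <<'E'
from h import *
np.set_printoptions(precision=4,suppress=True)
print("hole",ray(load("s2"),(130+262/3,250+317/3),.055))
w=uw(0,.085,0)[:2]; w=np.array([.5245,.0965])
arm.move_l([SX,SY,.26],feed=.2)
arm.move_l([*w,.26],feed=.25)
arm.move_l([*w,.128+.0762],feed=.15)
shot("side","s3"); f0=arm.current_force(); print(f0)
z=.126
while z>.114:
    arm.move_l([*w,z+.0762],feed=.02); arm.sleep(.05); f=arm.current_force()-f0
    print(round(z,4),f.round(2),arm.current_ee_pos()[2]-.0762)
    if f[2]>5: break
    z-=.001
arm.sleep(.5); print(arm.current_force()-f0,arm.current_t())
shot("side","s4")
a=cv2.imread("pics/s4.png")[190:310,220:400]; cv2.imwrite("pics/s4c.png",cv2.resize(a,None,fx=4,fy=4,interpolation=cv2.INTER_CUBIC))
E
```

```text
hole [0.52   0.3763 0.055 ]
[-0.3445  0.6211  0.1738]
0.126 [-0.12 -0.49 -0.61] 0.12645757804198082
0.125 [-0.17 -1.1  -0.78] 0.12501316359479825
0.124 [-0.1  -0.89  0.55] 0.12403834854500377
0.123 [ 0.66 -0.11  0.83] 0.12301678551667376
0.122 [ 0.4  -1.36  1.73] 0.12200361038346384
0.121 [0.72 0.38 1.46] 0.12100110951537095
0.12 [ 1.12 -0.88  1.  ] 0.12001566585653743
0.119 [ 0.71 -0.36  2.65] 0.11900643039606741
0.118 [-0.76 -1.4  11.06] 0.11848951504892162
[-0.1262 -1.1959 11.2276] 13.9167
```

View pics/s4c.png

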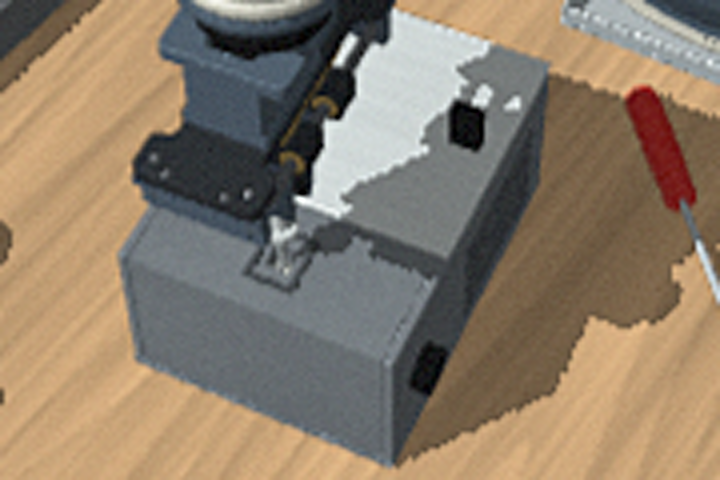

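The stylus pin is in the well and the button is bottomed (spring profile, hard stop at 0.119). Returning the stylus.

```bash
python3 - <<'E'
from h import *
np.set_printoptions(precision=4,suppress=True)
p=arm.current_ee_pos()
arm.move_l([.5245,.0965,.26],feed=.15)
arm.move_l([SX,SY,.26],feed=.25); arm.move_l([SX,SY,.15],feed=.15)
f0=arm.current_force()
arm.move_l([SX,SY,.10],feed=.06); print(arm.current_force()-f0)
arm.move_l([SX,SY,.0868],feed=.04); print(arm.current_force()-f0,arm.current_ee_pos())
arm.grip(.05); arm.sleep(.2)
arm.move_l([SX,SY,.22],feed=.2)
print(arm.current_t())
print("fin",ray(load("s4"),(336.5,217),.17), "pred",uw(-.07,-.04,.16))
# look at stand and fin
arm.move_to([*uw(-.14,-.04,0)[:2],.30],down(Y)); 
shot("side","s5"); c,im=shot("wrist","w5")
a=cv2.resize(cv2.imread("pics/s5.png")[320:390,170:270],None,fx=4,fy=4,interpolation=cv2.INTER_CUBIC)
b=cv2.resize(im[:,:,::-1],(640,400)); b[:280,:400][:a.shape[0],:a.shape[1]]=b[:280,:400]
o=np.zeros((400+280,640,3),np.uint8); o=np.hstack([b[:260],np.zeros((260,160,3),np.uint8)])
o=np.vstack([o,np.zeros((280,800,3),np.uint8)]); o[260:540,:400]=a; cv2.imwrite("pics/m5.png",o)
E
```

```text
[ 1.6208 -0.1495 -0.2128]
[ 1.6875 -1.1646 -0.2343] [0.5226 0.3747 0.0864]
19.9083
fin [ 0.4805 -0.0421  0.17  ] pred [ 0.4805 -0.04    0.16  ]
```

View pics/m5.png

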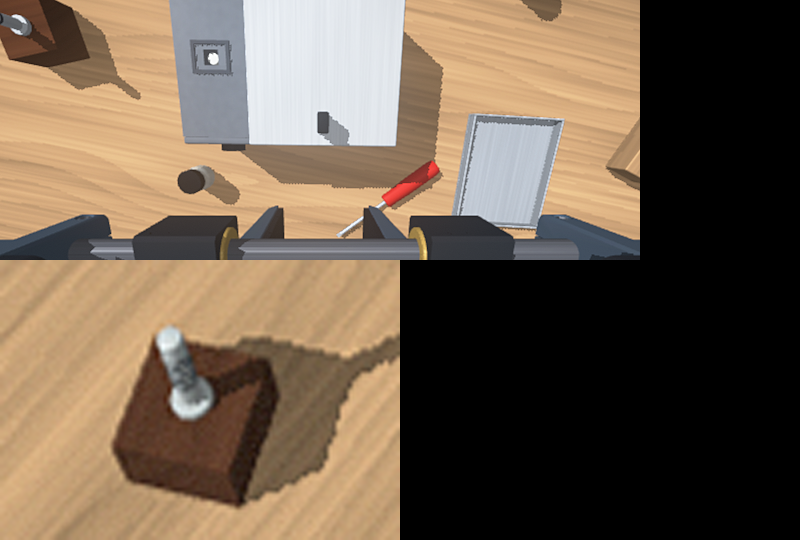

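The stylus is home with its collar on the block. Wrist: fin top centre ≈(323,116), unit front edge (185,142)–(398,146), tray corners (469,115),(563,119),(541,228),(455,215).

```bash
python3 - <<'E'
from h import *
np.set_printoptions(precision=4,suppress=True)
c=load("w5")
print("fintop",ray(c,(323,116),.17),"finbase",ray(c,(323,131),.136),"pred",uw(-.07,-.04,.17))
print("edge",ray(c,(186,143),.13),ray(c,(398,146),.136),"pred",uw(-.095,.125,.13),uw(-.095,-.125,.136))
q=[ray(c,p,.02) for p in [(469,115),(563,119),(541,228),(455,215)]]; print("tray",q,np.mean(q,0))
# dry-run: arc reachability, tool tilt k*theta about unit +y
from scipy.spatial.transform import Rotation as Ro
u=uw(0,1,0)-uw(0,0,0); 
for k in (0,.3,.6):
  for th in (0,.5,1,1.4,1.65):
    Rt=Ro.from_rotvec(u*k*th).as_matrix()@down(Y)
    x=.095-.165*np.cos(th)+.034*np.sin(th); z=.13+.165*np.sin(th)+.034*np.cos(th)
    p=uw(x,-.04,z)+Rt[:,2]*arm.grip_depth
    print(k,th,p,Rt[:,2],arm.solve_ik(p,Rt))
E
```

```text
fintop [ 0.487  -0.0376  0.17  ] finbase [ 0.4715 -0.0408  0.136 ] pred [ 0.4805 -0.04    0.17  ]
edge [0.4249 0.1157 0.13  ] [ 0.4725 -0.1301  0.136 ] pred [0.4228 0.1166 0.13  ] [ 0.4731 -0.1282  0.136 ]
tray [array([ 0.5378, -0.2556,  0.02  ]), array([ 0.5614, -0.3991,  0.02  ]), array([ 0.387 , -0.4339,  0.02  ]), array([ 0.3796, -0.2847,  0.02  ])] [ 0.4665 -0.3433  0.02  ]
0 0 [ 0.4805 -0.04    0.1452] [ 0.  0. -1.] [-11.855   22.0937 101.6841  -0.      56.2221  66.545 ]
0 0.5 [ 0.5162 -0.0326  0.2201] [ 0.  0. -1.] [-10.2321  19.2474  91.646   -0.      69.1066  68.1679]
0 1 [ 0.5828 -0.019   0.2684] [ 0.  0. -1.] [-7.7292 22.1308 78.7524 -0.     79.1169 70.6708]
0 1.4 [ 0.6475 -0.0057  0.2796] [ 0.  0. -1.] [-5.7844 27.2892 68.2939 -0.     84.4169 72.6156]
0 1.65 [0.6881 0.0027 0.273 ] [ 0.  0. -1.] [-4.7475 31.1975 62.3472 -0.     86.4554 73.6525]
0.3 0 [ 0.4805 -0.04    0.1452] [ 0.  0. -1.] [-11.855   22.0937 101.6841  -0.      56.2221  66.545 ]
0.3 0.5 [ 0.5135 -0.0332  0.2204] [-0.1464 -0.03   -0.9888] [-8.3382 23.3459 85.4531 -2.9727 79.3013 70.8207]
0.3 1 [ 0.5774 -0.0201  0.2693] [-0.2895 -0.0594 -0.9553] [-4.9577 31.1291 65.4707 -4.9039 99.8801 73.3004]
0.3 1.4 [ 0.6399 -0.0072  0.2812] [-0.3994 -0.082  -0.9131] [ -2.7847  40.8811  47.1462  -6.4294 115.225   74.0704]
0.3 1.65 [0.6793 0.0009 0.2752] [-0.4653 -0.0955 -0.88  ] [ -1.703   48.3215  34.3439  -7.6503 124.809   73.8618]
0.6 0 [ 0.4805 -0.04    0.1452] [ 0.  0. -1.] [-11.855   22.0937 101.6841  -0.      56.2221  66.545 ]
0.6 0.5 [ 0.5108 -0.0337  0.221 ] [-0.2895 -0.0594 -0.9553] [-6.774  27.7714 79.5089 -5.3457 89.0841 72.4805]
0.6 1 [ 0.5724 -0.0211  0.2717] [-0.5531 -0.1135 -0.8253] [ -3.038   40.8605  53.2578  -9.3946 119.0539  73.2412]
0.6 1.4 [ 0.6337 -0.0085  0.2858] [-0.7294 -0.1497 -0.6675] [ -0.9839  55.8952  27.0814 -15.7931 143.4095  68.7306]
0.6 1.65 [ 0.6727 -0.0005  0.2815] [-0.819  -0.1681 -0.5487] None
```

```bash
cat >> h.py <<'E'
def fin(th,h=.034):
    return uw(.095-.165*np.cos(th)+h*np.sin(th),-.04,.13+.165*np.sin(th)+h*np.cos(th)-arm.grip_depth)
E
python3 - <<'E'
from h import *
np.set_printoptions(precision=3,suppress=True)
p=fin(0)
arm.grip(.05)
arm.move_l([p[0],p[1],.23],feed=.2); arm.move_l(p,feed=.12); f0=arm.current_force()
arm.grip(0); print(arm.current_width(),arm.current_force()-f0,arm.current_torque())
for th in np.arange(.1,1.66,.1):
    try: arm.move_l(fin(th),feed=.12)
    except Exception as e: print(th,e); break
    f=arm.current_force()-f0; print(round(th,2),f,arm.current_width())
    if np.linalg.norm(f)>50: break
print(arm.current_t()); shot("side","s6"); shot("scene","c6")
a=cv2.imread("pics/s6.png")[100:310,200:420]; b=cv2.imread("pics/c6.png")[90:290,260:460]
o=np.zeros((420,800,3),np.uint8); o[:400,400:]=cv2.resize(b,(400,400)); o[:382,:400]=cv2.resize(a,(400,382)); cv2.imwrite("pics/m6.png",o)
E
```

```text
0.012051534047888283 [-1.623  7.878  2.227] [ 1.348 -0.039 -0.405]
0.1 [-4.794  6.276  3.971] 0.011794168819461506
0.2 [-7.164  6.234  4.313] 0.011611460176229556
0.3 [-8.053  3.656  6.458] 0.011655451552588084
0.4 [-9.358  3.471  8.23 ] 0.011757573929585562
0.5 [-9.558  2.761 10.335] 0.011980822103348865
0.6 [-10.625   3.005  12.178] 0.011858352266570239
0.7 [-9.284  2.031 13.228] 0.012021784993136126
0.8 [-8.069  2.376 13.369] 0.011736710087582118
0.9 [-6.309  2.231 13.167] 0.01217434771776338
1.0 [-5.15   0.646 11.803] 0.011718889874835164
1.1 [-2.855 -0.317 11.125] 0.01231514295184624
1.2 [-1.48  -0.189 10.219] 0.011872559218454709
1.3 [-0.219 -1.805 10.082] 0.011928263770189802
1.4 [ 0.749 -2.068  9.043] 0.011733105906277472
1.5 [ 2.023 -3.173  9.525] 0.011804641329646141
1.6 [ 3.496 -3.219  9.54 ] 0.01247174687219346
28.7083
```

View pics/m6.png

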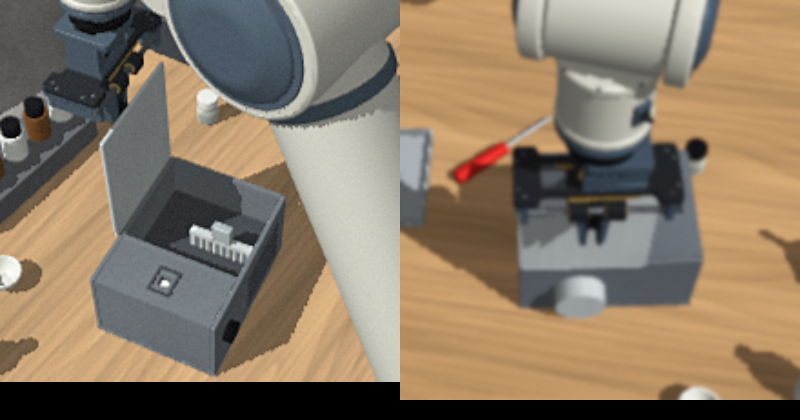

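The flap stands upright; the plate and its tab are visible (tab ≈(221,229) in the left crop). Release, and go for the tab.

```bash
python3 - <<'E'
from h import *
np.set_printoptions(precision=3,suppress=True)
print("tab top",ray(load("s6"),(200+221/1.818,100+229/1.818),.12),"pred",uw(-.03,-.04,.12))
arm.grip(.045); p=arm.current_ee_pos()
arm.move_l([p[0],p[1],.38],feed=.2)
t=uw(-.03,-.04,0); R=down(Y+180)
print(arm.solve_ik([t[0],t[1],.38],R),arm.solve_ik([t[0],t[1],.087],R),arm.solve_ik([.4665,-.3433,.25],R))
arm.move_to([t[0],t[1],.38],R)
shot("side","s7"); shot("wrist","w7")
print(arm.current_t())
b=cv2.imread("pics/s7.png")[100:300,200:400]; a=cv2.imread("pics/w7.png")
o=np.zeros((500,800,3),np.uint8); o[:250,:400]=cv2.resize(a,(400,250)); o[:400,400:]=cv2.resize(b,(400,400)); cv2.imwrite("pics/m7.png",o)
E
```

```text
tab top [ 0.516 -0.027  0.12 ] pred [ 0.52  -0.032  0.12 ]
[ -10.088   12.533   75.778   -0.      91.689 -111.688] [ -10.088   29.681   99.806   -0.      50.513 -111.688] [ -42.256   22.67    80.871   -0.      76.459 -143.856]
33.0917
```

View pics/m7.png

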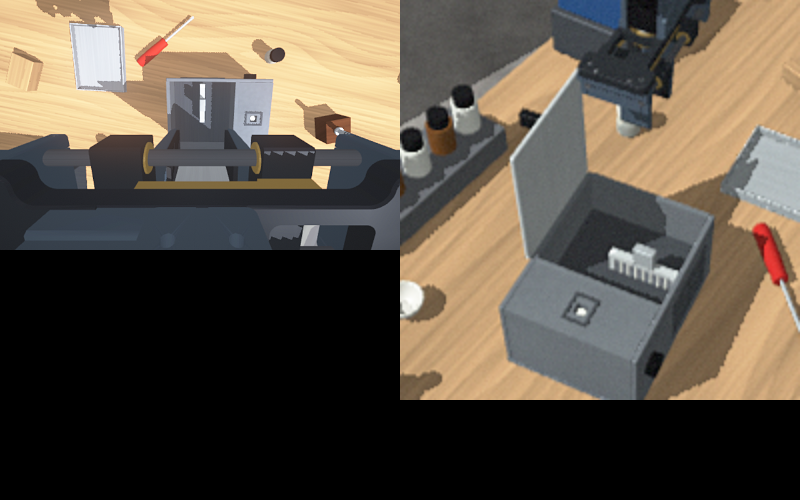

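Flap stays open and the tab is clear at about (645,249) in the crop, agreeing with the prediction. Grasp and lift.

```bash
python3 - <<'E'
from h import *
np.set_printoptions(precision=3,suppress=True)
t=uw(-.03,-.04,0)
print(ray(load("s7"),(322.7,224.3),.12))
f0=arm.current_force()
arm.move_l([t[0],t[1],.15],feed=.2); arm.move_l([t[0],t[1],.088],feed=.06); print(arm.current_force()-f0)
arm.grip(0); print(arm.current_width(),arm.current_grasp_force(),arm.current_force()-f0,arm.current_torque())
for z in (.10,.12,.15,.19,.25,.29):
    arm.move_l([t[0],t[1],z],feed=.08); f=arm.current_force()-f0; print(z,f,arm.current_width())
    if np.linalg.norm(f)>25: break
print(arm.current_t())
E
```

```text
[ 0.517 -0.034  0.12 ]
[-0.792  0.359 -0.684]
0.013454619896780845 29.998079538345337 [-0.8    0.74   1.716] [ 0.123 -0.091  0.02 ]
0.1 [-0.697  0.519 -1.846] 0.013897731824685691
0.12 [-0.485  0.851 -1.479] 0.014119003630372088
0.15 [-0.871 -0.074 -1.568] 0.013776944615605071
0.19 [-0.373  0.786 -1.984] 0.013758937877880595
0.25 [ 0.501  1.215 -2.189] 0.013708663331648465
0.29 [-0.681  0.444 -0.806] 0.013589899204896309
39.5833
```

```bash
python3 - <<'E'
from h import *
np.set_printoptions(precision=3,suppress=True)
arm.move_l([.4665,-.3433,.29],feed=.2); arm.move_l([.4665,-.3433,.18],feed=.12); arm.sleep(.8)
print(arm.current_ee_pos(),arm.current_width(),arm.current_grasp_force(),np.abs(arm.current_dq()).max(),arm.current_t())
shot("side","s8"); shot("scene","c8")
a=cv2.imread("pics/s8.png")[100:390,160:450]; b=cv2.imread("pics/c8.png")[120:270,150:520]
o=np.zeros((600,800,3),np.uint8); o[:400,:400]=cv2.resize(a,(400,400)); o[400:570,:420]=cv2.resize(b,(420,170)); cv2.imwrite("pics/m8.png",o)
E
```

```text
[ 0.466 -0.343  0.18 ] 0.013497642058092724 29.997595846652985 0.14726141139009677 43.1833
```

View pics/m8.png

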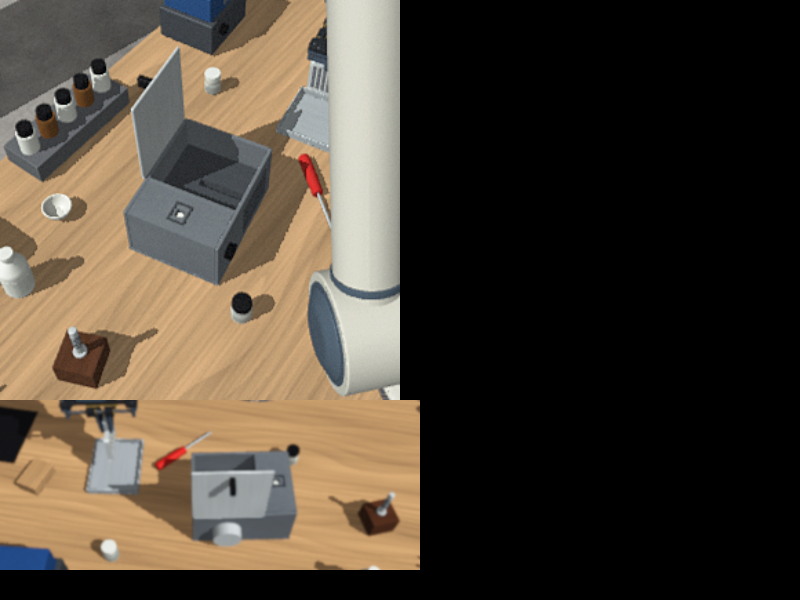

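The plate hangs upright over the tray, the slot is empty, the flap is open, the stylus is home and the button is up. Handing in.

```bash
python3 -c "
from rig import arm
print(arm.sign_off())"
```

```text
the job is handed in; nothing more can be done
None
```

The job is handed in, with every step carried out: button pressed, stylus back home in its stand, flap left open, and the filter plate held over the middle of the tray with its lower edge about 10 cm up; sign-off came at about 43 s and returned no verdict.

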